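# Calibrate the gem balance: weight on the pan, recessed calibration button held in

## Robot

A 6-joint arm with a two-finger parallel gripper is mounted at the origin on the work surface. World frame = base frame: x ahead of the robot, y to its left, z up, the work surface at z = 0. Lengths are in m, angles in rad, forces in N, time in s.
With the tool pointing down it reaches from about 0.375 to 0.925 m from the base axis. Payload 5.7 kg.
Tool frame: the origin (TCP) lies midway between the tips of the shut fingers; the grasp point (between the pads) lies 19 mm behind it (ctrl.grip_point_offset is the distance from the TCP to the grasp point, in m); z points along the fingers, y is the line along which they close (so a half turn about z gives the same grasp; the last joint's range is limited). The gripper opens to 85 mm and grips with 20 to 120 N. Pads are 22 mm wide; open, the fingers measure 114 mm over their backs; the gripper's body (76 mm by 85 mm) begins 54 mm behind the grasp point. The pads swing forward as they close: fully open they stand 13 mm farther back than shut.
Start: joints at [-1.237, 0.359, 1.51, -0, 1.272, -0.115], TCP at [0.26, -0.541, 0.231] pointing down, gripper open.
Joint ranges: [-2.97, 2.97], [-1.01, 2.36], [0.21, 2.38], [-0.96, 4.11], [0.2, 2.71], [-2.98, 2.98]. Speed limits (rad/s): [2.39, 2.39, 3.14, 3.14, 3.14, 3.14].

## Interface

Orientations are given as a unit quaternion [w, x, y, z].
In Python, from rig import ctrl gives the robot as it stands.
- The arm moves only by the tool servo_tool, never from a script. Its argument "commands" is a list of rows, each a list of 4 numbers: the shift along the tool's x, y, z in m, then the turn about the tool's z in rad. In form: [[dx, dy, dz, yaw], ...]. A call has 1 to 5 rows; each row is the pose to reach, as a shift and turn from the pose commanded when the call began, along the tool's axes at that moment; what a row does not reach only later rows make up. A row lasts 1/8 s, in which the tool goes at most 62.5 mm and 10.7 degrees, less where a joint would pass 70% of its speed; a pose out of reach is approached as far as the arm can. A call with a gripper value outside its range is refused whole. "claw" is the opening, from 0 (shut) to 1 (fully open), set as the call begins (left out, the last holds). The fingers move at their own pace and stop on an object; the grip force is fixed at half the most. Time passes only in rows, so rows that repeat a pose let the fingers close. It gives the time, the measured TCP pose, the force, the opening and the grip force at its end, in the units of the state.
- ctrl.get_obs(): the state, without advancing time (a new reading comes with each control period).
- ctrl.snapshot(name): name is "scene" or "top" or "wrist"; returns a dict with "pixels" (400x640x3 uint8, red, green, blue), "fov_y" (degrees; the focal length in pixels is half the picture's height over the tangent of half this angle, whatever the lens; pixels are square), "cx", "cy" (the principal point, pixels), "view" (4x4, takes a point from world to camera coordinates); the wrist camera has in their place "hand_eye" (4x4, takes a point from camera to tool coordinates, whose origin is the TCP and whose axes are the flange's). Camera axes: x right, y down, z forward; pixel columns grow to the right and rows downward; lengths in m; the calibration is good to about 2 mm. A picture is of the moment at which its call begins: read the wrist's pose just before it. There is no depth.
- ctrl.sign_off(): hands the job in; it is judged then, once.
Trained networks look in a picture, given as the dict that the camera call returned (one of the last four; its "shot" number tells which), for a name from the list of things; names that differ only in an ending like _2 or _b are one class to them, and where a whole thing is asked for, a point or a joint stands for the part that bears it (a point fixed in the world has none). Each returns a list of dicts, best first, with "p" (0 to 1); they miss things now and then, are a little off and sometimes report something else, mostly with a low value. They report only what shows in the picture. A call takes as long as a camera call. They do not tell look-alikes from the thing itself.
- ctrl.regions_of(picture, label): "pixels" (400x640 bool, what is visible of it) and "extent" ([centre column, centre row, width, height] in pixels, round what is visible of it).
- ctrl.landmark_of(picture, label): "uv" ([column, row] in pixels: a listed point, or the origin of a listed thing).
The state is a dict: "time": time; "qpos": joint angles; "qd": joint speeds; "effort": joint torques, N m; "tcp_pos": TCP position; "eef_rot": TCP orientation; "wrist_force": force on the tool from outside, world axes, zero at the start; "torque": the same for the moment, N m; "finger_gap": opening from 0.0 (shut) to 1.0 (fully open); "grip_force": force on a finger pad.
Only numpy, scipy, OpenCV 4.12 (cv2) and the standard library are available. Lean on these libraries where they do the work, as an engineer would, in place of code of your own. Each camera call takes 0.05 s, during which the arm holds its last target. There are 200 camera calls.

## Task

Calibrate the balance on the gem cutter's bench: take the largest of the brass weights from its compartment in the weight case and set it down gently, upright on the middle of the balance pan, then let go of it. Then draw the straight metal adjusting pin out of the tool block, reach its shank down through the small round hole in the top of the balance and press the recessed calibration button fully in. The job ends there: finish while still gripping the pin and holding the button in, and leave the other weights and tools in their places.

Things in the scene. Friction and masses are not known exactly. Their poses are not given: they have to be found in the camera images.
- balance: Precision balance, fixed to the bench: white and grey case 260 mm (x) by 190 mm (y), origin at the centre of its underside, x towards its back, y to its left seen from the front. The display and keys are on the sloped front (-x) third; the rear 190 mm is a flat deck, 62 mm above the bench, carrying the round pan. It may be turned by up to 0.35 rad either way.
- pan: The balance's round steel pan, rigid, 120 mm across and 5 mm thick; origin at the centre of its underside, 55 mm behind the balance's origin, its top face 77 mm above the bench.
- pan_top (a point): Centre of the pan's top face.
- cal_hole (a point): Centre of the mouth of the round calibration hole in the flat deck, level with the deck (62 mm above the bench); at x -40, y -68 mm in the balance's frame, the front right corner of the deck. The hole is 13 mm in diameter with a 2 mm chamfer and goes straight down; a dark steel collar rings the mouth (the yellow bubble level at the left corner of the deck is no hole). The button's flat top (12 mm across, filling the hole) lies 14 mm below the mouth.
- cal_button (a joint): Travel of the recessed calibration button in m: 0 out, 0.004 fully in (moves straight down). Spring: about 1.5 N to start, 4.5 N when fully in; it springs back when let go.
- case: Open wooden weight case, fixed: 196 mm (x) by 134 mm (y), 24 mm high, floor 5 mm thick, walls 5 mm, 3 compartments along x by 2 along y, each about 59 mm square; origin at the centre of its underside. Four knobbed brass weights stand upright in compartments of their own, any weight in any of them.
- w200_mid (a point): The largest weight, 200 g, brass, standing upright; this point is on its axis, half-way up (27 mm above its foot, z up). Body 28 mm across and 34 mm high, then a neck 14 mm across and 8 mm high, then a round knob 20 mm across and 12 mm high; 54 mm in all. The knob's middle is 21 mm above this point.
- w200: The same largest weight; origin at the centre of its foot.
- w100: 100 g weight of the same shape, 22 mm across, 42 mm high, knob 16 mm; origin at the centre of its foot. Leave it.
- w50: 50 g weight, 18 mm across, 32 mm high; origin at the centre of its foot. Leave it.
- w20: 20 g weight, 13 mm across, 24 mm high; origin at the centre of its foot. Leave it.
- rack: Solid wooden tool block, fixed: 250 mm (x) by 70 mm (y), 65 mm high, origin at the centre of its underside. Four holes 8 mm in diameter and 56 mm deep in a row along its x, 60 mm apart, each with one upright tool, in any order.
- pin_grip (a point): Adjusting pin: the only tool in the block with a slim straight bare metal handle (round, 13 mm in diameter, 60 mm tall, ringed); this point is on its axis at the middle of the handle, z along the pin to the handle's top. Below the handle a straight steel shank 5 mm in diameter and 50 mm long hangs in the hole, the handle's shoulder resting on the block's top, so that this point stands 30 mm above the block. 45 g. The blunt tip is 80 mm below this point.
- pin_tip (a point): Tip of the pin's shank, on its axis, 80 mm from the middle of the handle.
- pin: The same pin; origin on its axis at the shoulder between handle and shank, z to the handle's top.
- graver: Tool in the block with a wooden mushroom handle 32 mm across, standing 50 mm above the block; origin at the shoulder. Leave it.
- burnisher: Tool in the block with a dark wooden pear handle 24 mm across, standing 48 mm above the block; origin at the shoulder. Leave it.
- pusher: Tool in the block with a wooden ball handle 34 mm across, standing 43 mm above the block; origin at the shoulder. Leave it.
Not all that is in view belongs to the job. Leave any green look-alike of the w200 alone.

How it is judged:
On the way, in this order (a step that is already met when the one before it is completed fails the run):
1. the largest weight stands upright on the middle of the pan, let go (horizontal distance between w200_mid and pan_top below 0.025 m and contact force between w200 and pan above 1 N and angle between w200_mid's own z axis and vertical below 0.1 rad and contact force between the fingers and w200 below 0.05 N), for 0.3 s.
2. the pin is drawn out of the block in the gripper (contact force between the fingers and pin above 1 N and contact force between pin and rack below 0.05 N and height (world z) of pin_tip above 0.066 m), for 0.1 s.
At the end, for the whole second after the job is handed in: The 200 g weight stands free and upright (0.1 rad) on the pan, within 25 mm of its centre; the gripper still grips the pin, its tip down through the hole and pushing the button (over 1 N), which is in by more than 3 of its 4 mm, all through the last second (all of step 1 and linear speed of w200 below 0.02 m/s and value of joint cal_button above 0.003 m and contact force between pin and cal_button above 1 N and contact force between the fingers and pin above 1 N and contact force between pin and rack below 0.05 N and horizontal distance between pin_tip and cal_hole below 0.0075 m and z of pin_tip in the frame of cal_hole below -0.014 m); the arm keeps its last pose, push and grip.
It fails at once if the weight is dropped onto the pan (from more than about 10 mm) (horizontal distance between w200_mid and pan_top below 0.07 m and z of w200 in the frame of pan_top below 0.008 m and linear speed of w200 above 0.4 m/s).
It fails at once if another weight or tool is moved by more than 25 mm (distance of any of w100, w50, w20, graver, burnisher, pusher from where it was at the start of the episode above 0.025 m).
It also fails if it takes over 54 s, if anything falls off the work surface, if the arm or the gripper's body presses on something with over 40 N, if the wrist force passes 120 N, or if a joint passes its speed limit or range.

## Working session

There is one attempt and no reset: what is moved stays moved. The work goes in short steps, Python scripts to look and compute and a tool call to move; the robot and the scene stay as the last step left them, time stands still between calls to the robot, and variables do not carry over. Pictures are saved under pics/ and viewed, at most 13 in all, crops included, and the job is handed in when it is done.

Besides the shell and the picture viewer there is one more tool, called by a JSON object that holds its "name" and its "arguments", one argument or row to a line. servo_tool: Moves the arm, as the interface text tells. Its arguments: {"type":"object","properties":{"commands":{"type":"array"},"claw":{"type":"number"}},"required":["commands"]}

```bash
mkdir -p pics; cat > h.py <<'E'
import numpy as np, cv2
from scipy.spatial.transform import Rotation as R
from rig import ctrl
def T_tool(o):
    T=np.eye(4); q=o["eef_rot"]; T[:3,:3]=R.from_quat([q[1],q[2],q[3],q[0]]).as_matrix(); T[:3,3]=o["tcp_pos"]; return T
def cam(name):
    o=ctrl.get_obs(); s=ctrl.snapshot(name)
    s["c2w"]=T_tool(o)@s["hand_eye"] if "hand_eye" in s else np.linalg.inv(s["view"])
    s["f"]=200/np.tan(np.radians(s["fov_y"])/2); return s
def ray(s,uv):
    d=np.array([(uv[0]-s["cx"])/s["f"],(uv[1]-s["cy"])/s["f"],1]); return s["c2w"][:3,3],s["c2w"][:3,:3]@d
def at_z(s,uv,z):
    c,d=ray(s,uv); return c+d*(z-c[2])/d[2]
def proj(s,p):
    q=np.linalg.inv(s["c2w"])@np.r_[p,1]; return q[:2]/q[2]*s["f"]+[s["cx"],s["cy"]]
def tri(vs):
    A=np.zeros((3,3));b=np.zeros(3)
    for s,uv in vs:
        c,d=ray(s,uv); d=d/np.linalg.norm(d); M=np.eye(3)-np.outer(d,d); A+=M;b+=M@c
    return np.linalg.solve(A,b)
def save(s,n,box=None,k=1):
    im=s["pixels"]
    if box: im=im[box[1]:box[3],box[0]:box[2]]
    cv2.imwrite(n,cv2.resize(im[...,::-1],None,fx=k,fy=k,interpolation=cv2.INTER_CUBIC))
def lm(s,l,n=3): return [(np.round(d["uv"],1).tolist(),round(d["p"],2)) for d in ctrl.landmark_of(s,l)[:n]]
E
python3 - <<'E'
from h import *
o=ctrl.get_obs(); print(o["time"],o["tcp_pos"],o["eef_rot"])
Z=dict(w200_mid=.032,w200=.005,w100=.005,w50=.005,w20=.005,pan_top=.077,cal_hole=.062,balance=0,case=0,rack=0,pin_grip=.095,pin=.065,graver=.065,burnisher=.065,pusher=.065)
for c in("scene","top"):
    s=cam(c); save(s,f"pics/{c}.png"); print(c,s["c2w"][:3,3].round(3))
    for l,z in Z.items(): print(l,[(u,p,at_z(s,u,z)[:2].round(3).tolist()) for u,p in lm(s,l)])
E
```

```text
0.0 [ 0.26008682 -0.53992956  0.230466  ] [-9.15275108e-04  9.74925059e-01  2.22531524e-01 -1.10862148e-04]
scene [1.293 0.227 0.95 ]
w200_mid [([204.7, 161.2], 0.67, [0.294, -0.394]), ([216.0, 184.8], 0.64, [0.389, -0.317]), ([219.4, 167.1], 0.64, [0.311, -0.338])]
w200 [([206.0, 222.6], 0.64, [0.516, -0.299]), ([219.6, 175.4], 0.6, [0.319, -0.338]), ([247.2, 178.0], 0.53, [0.312, -0.25])]
w100 [([206.0, 222.6], 0.64, [0.516, -0.299]), ([219.6, 175.4], 0.6, [0.319, -0.338]), ([247.2, 178.0], 0.53, [0.312, -0.25])]
w50 [([206.0, 222.6], 0.64, [0.516, -0.299]), ([219.6, 175.4], 0.6, [0.319, -0.338]), ([247.2, 178.0], 0.53, [0.312, -0.25])]
w20 [([206.0, 222.6], 0.64, [0.516, -0.299]), ([219.6, 175.4], 0.6, [0.319, -0.338]), ([247.2, 178.0], 0.53, [0.312, -0.25])]
pan_top [([303.9, 250.7], 0.59, [0.609, 0.014])]
cal_hole [([294.2, 219.4], 0.77, [0.5, -0.042]), ([188.2, 205.6], 0.71, [0.514, -0.341])]
balance [([313.2, 255.8], 0.94, [0.56, 0.023])]
case [([195.7, 207.4], 0.88, [0.462, -0.356])]
rack [([429.1, 260.8], 0.95, [0.509, 0.319])]
pin_grip []
pin [([436.4, 219.1], 0.67, [0.419,
[... 886 characters left out ...]
.53, -0.372]), ([446.9, 257.4], 0.49, [0.276, -0.411])]
pan_top [([323.8, 156.9], 0.97, [0.599, 0.005]), ([423.2, 221.1], 0.21, [0.396, -0.316])]
cal_hole [([340.1, 188.4], 0.68, [0.499, -0.049]), ([435.5, 183.2], 0.15, [0.52, -0.36])]
balance [([321.5, 173.7], 0.8, [0.554, 0.013]), ([421.0, 222.5], 0.35, [0.392, -0.325])]
case [([431.6, 202.0], 0.56, [0.462, -0.361])]
rack [([233.3, 183.2], 0.61, [0.517, 0.312])]
pin_grip [([424.0, 220.8], 0.45, [0.397, -0.315]), ([229.1, 212.3], 0.39, [0.416, 0.303])]
pin [([228.3, 207.2], 0.37, [0.433, 0.312])]
graver [([227.8, 191.5], 0.46, [0.484, 0.315])]
burnisher [([229.3, 152.1], 0.59, [0.613, 0.313])]
pusher [([228.6, 172.5], 0.62, [0.546, 0.314])]
```

View pics/scene.png

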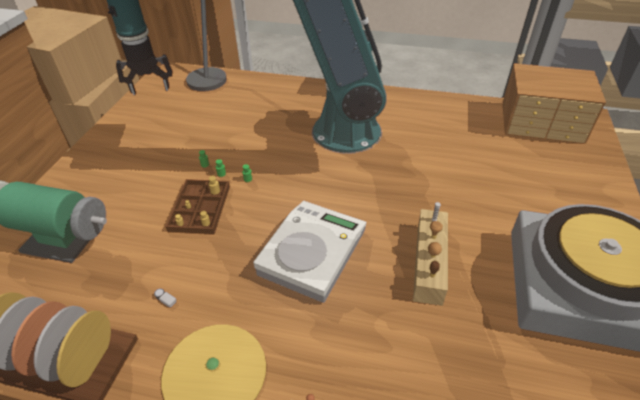

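View pics/top.png

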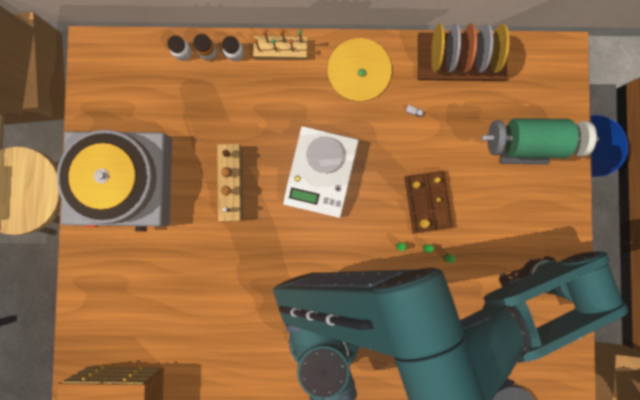

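The largest brass weight appears at scene (214,185) / top (424,221), in the near-left compartment. It could be mistaken for:
- the three green look-alikes, at top (402,245), (429,247) and (449,258)
- the smaller brass weights, at top (417,184), (437,180) and (438,199)

The bare metal pin is at scene (436,211) / top (227,210). The collared hole is at scene (294,219), and the yellow bubble at (343,236) isn't a hole. Next I'll move above the weight for a close look.

{"name": "servo_tool", "arguments": {
  "commands": [
    [0.044, -0.028, 0, 0],
    [0.088, -0.056, 0, 0],
    [0.132, -0.085, 0, 0],
    [0.176, -0.114, 0, 0],
    [0.22, -0.142, 0, 0]
  ],
  "claw": 0.55
}}

```text
time: 2.22
tcp_pos: [0.3977, -0.3158, 0.2315]
eef_rot: [0.0, 0.975, 0.222, 0.0]
wrist_force: [0.3, 0.1, -0.4]
finger_gap: 0.553
grip_force: 0.0
```

{"name": "servo_tool", "arguments": {
  "commands": [
    [0, 0, 0, 0],
    [0, 0, 0, 0],
    [0, 0, 0, 0]
  ]
}}

```text
time: 2.6
tcp_pos: [0.3965, -0.3183, 0.2313]
eef_rot: [0.0, 0.975, 0.222, -0.0]
wrist_force: [0.0, -1.0, -0.5]
finger_gap: 0.55
grip_force: 0.0
```

```bash
python3 - <<'E'
from h import *
o=ctrl.get_obs(); print(o["time"],o["tcp_pos"],o["finger_gap"])
s=cam("wrist"); save(s,"pics/w1.png"); print(s["hand_eye"].round(3),s["f"])
print("expect",proj(s,[.397,-.316,.032]))
for l,z in dict(w200_mid=.032,case=0,pan_top=.077,cal_hole=.062).items(): print(l,[(u,p,at_z(s,u,z)[:2].round(4).tolist()) for u,p in lm(s,l,4)])
for d in ctrl.regions_of(s,"w200")[:5]: print(d["p"],np.round(d["extent"],1),at_z(s,d["extent"][:2],.05)[:2].round(3))
E
```

```text
2.6 [ 0.39652673 -0.31829105  0.23132648] 0.5504072319136134
[[-0.001 -0.955 -0.296  0.075]
 [ 1.    -0.001  0.     0.001]
 [-0.    -0.296  0.955 -0.142]
 [ 0.     0.     0.     1.   ]] 277.38336096490127
expect [319.80851061 175.04434728]
w200_mid [([327.9, 185.9], 0.89, [0.3888, -0.3313]), ([249.0, 208.5], 0.67, [0.3171, -0.252]), ([346.7, 279.3], 0.64, [0.2776, -0.415]), ([307.8, 240.2], 0.6, [0.309, -0.3399])]
case [([360.6, 135.4], 0.91, [0.4618, -0.3443]), ([386.3, 141.0], 0.71, [0.4701, -0.3784]), ([327.1, 180.4], 0.62, [0.3882, -0.3311])]
pan_top []
cal_hole []
0.92 [353.4  78.8  21.5  19.8] [ 0.511 -0.302]
0.8 [414.1  90.   20.5  20. ] [ 0.53  -0.366]
0.78 [328.3 182.7  25.   24.8] [ 0.397 -0.328]
0.75 [251.5 208.5  25.6  30.2] [ 0.326 -0.257]
0.57 [310.9 238.   25.2  34.2] [ 0.322 -0.339]
```

View pics/w1.png

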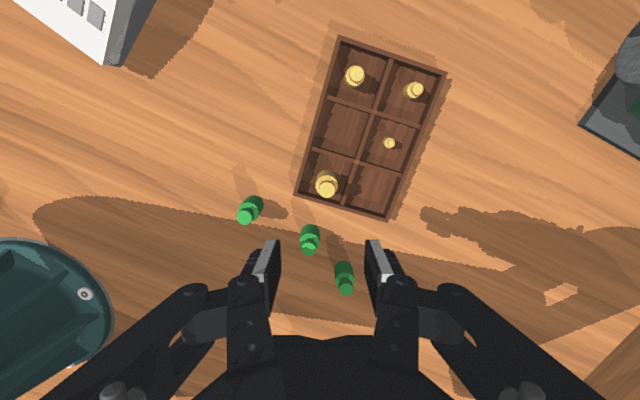

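```bash
python3 - <<'E'
from h import *
s=cam("wrist"); t=cam("top"); e=cam("scene")
save(s,"pics/c1.png",(280,30,460,230),3)
D=ctrl.regions_of(s,"w200")
for d in D[:8]:
    m=d["pixels"]; r=cv2.minAreaRect(np.argwhere(m)[:,::-1].astype(np.float32)); p=at_z(s,d["extent"][:2],.03)
    dep=(np.linalg.inv(s["c2w"])@np.r_[p,1])[2]
    print(round(d["p"],2),np.round(d["extent"],0),"minor mm",min(r[1])*dep/s["f"]*1000,"major",max(r[1])*dep/s["f"]*1000,s["pixels"][m].mean(0).round(), p.round(3))
us=[lm(s,"w200_mid",1)[0][0]]
for c in (t,e):
    L=[u for u,p in lm(c,"w200_mid",8)]; g=proj(c,[.392,-.325,.032]); L.sort(key=lambda u:np.hypot(*(np.array(u)-g))); us.append(L[0]); print(g,L[0],at_z(c,L[0],.032))
print("tri",tri(list(zip((s,t,e),us))),us[0],at_z(s,us[0],.032))
E
```

```text
0.87 [311. 239.  23.  34.] minor mm 27.11844336107392 major 40.67766504161088 [ 64. 131.  75.] [ 0.312 -0.343  0.03 ]
0.84 [252. 211.  29.  29.] minor mm 27.622947092723425 major 41.86157945986867 [ 70. 140.  80.] [ 0.315 -0.256  0.03 ]
0.81 [414.  90.  20.  19.] minor mm 17.328338850795422 major 21.949229211007534 [210. 179. 106.] [ 0.534 -0.371  0.03 ]
0.7 [328. 185.  25.  24.] minor mm 25.76756615579608 major 34.77986757120957 [205. 176. 104.] [ 0.39  -0.331  0.03 ]
0.66 [346. 279.  18.  34.] minor mm 27.04069041273357 major 49.81179812871974 [ 57. 102.  60.] [ 0.276 -0.414  0.03 ]
0.53 [355.  78.  20.  27.] minor mm 21.785576130284856 major 25.013072759586855 [213. 186. 111.] [ 0.516 -0.303  0.03 ]
[422.89269524 222.44729926] [426.3, 217.5] [ 0.40848527 -0.33625507  0.032     ]
[212.93182324 185.08074452] [215.2, 184.2] [ 0.38689456 -0.31990833  0.032     ]
tri [ 0.37922289 -0.32534441  0.06567068] [309.7, 242.3] [ 0.30742602 -0.34283658  0.032     ]
```

View pics/c1.png

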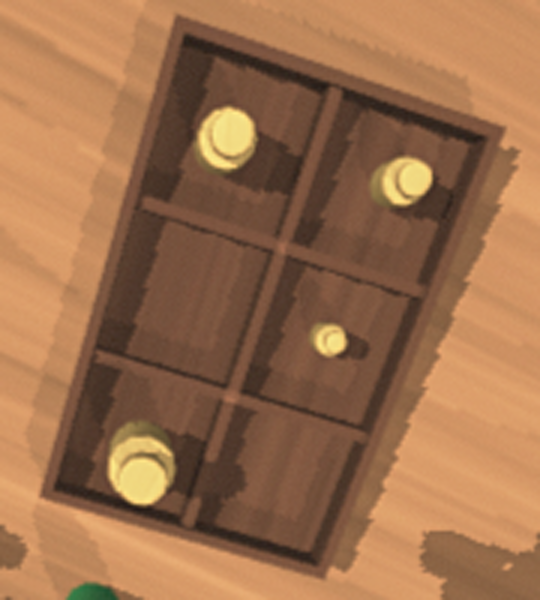

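The chosen weight is the largest brass one: its knob is at crop (141,479), which is wrist pixel (327,190). The other three brass weights are clearly smaller, and the green ones are outside the case.

```bash
python3 - <<'E'
from h import *
o=ctrl.get_obs(); s=cam("wrist")
g=cv2.cvtColor(s["pixels"],cv2.COLOR_RGB2HSV)[160:205,305:350]
m=((g[...,0]>18)&(g[...,0]<35)&(g[...,1]>60)&(g[...,2]>215)).astype(np.uint8)
n,l,st,ce=cv2.connectedComponentsWithStats(m); print(st,ce+[305,160])
for uv,z in(((327,189.7),.059),((326.7,181.5),.039)):
    p=at_z(s,uv,z); print(p, T_tool(o)[:3,:3].T@(p-o["tcp_pos"]))
c=[at_z(s,(280+x/3,30+y/3),.024)[:2] for x,y in((178,18),(503,130),(325,577),(42,495))]
print(np.round(c,3),np.mean(c,0), "near comp:", )
E
```

```text
[[   0    0   45   45 1734]
 [  12   16   20   22  291]] [[327.16551326 181.16897347]
 [326.0137457  186.95189003]]
[ 0.39059596 -0.32760549  0.059     ] [-0.01022507  0.00668939  0.17228733]
[ 0.39512974 -0.32535712  0.039     ] [-0.00516481  0.00663315  0.19228735]
[[ 0.548 -0.267]
 [ 0.568 -0.397]
 [ 0.377 -0.427]
 [ 0.357 -0.296]] [ 0.46249337 -0.34689461] near comp:
```

{"name": "servo_tool", "arguments": {
  "commands": [
    [-0.004, 0.004, 0.04, 0],
    [-0.008, 0.007, 0.08, 0],
    [-0.008, 0.007, 0.11, 0],
    [-0.008, 0.007, 0.11, 0],
    [-0.008, 0.007, 0.11, 0]
  ]
}}

```text
time: 3.92
tcp_pos: [0.3933, -0.3274, 0.1222]
eef_rot: [0.0, 0.975, 0.223, 0.0]
wrist_force: [0.2, 0.3, 0.9]
finger_gap: 0.55
grip_force: 0.0
```

```bash
python3 - <<'E'
from h import *
o=ctrl.get_obs(); s=cam("wrist"); print(o["time"],o["tcp_pos"]); save(s,"pics/w2.png")
M=T_tool(o)
for l,z in(("w200_mid",.032),("w200",.005)):
    for u,p in lm(s,l,2): print(l,u,p,at_z(s,u,z),M[:3,:3].T@(at_z(s,u,z)-o["tcp_pos"]))
print("tip proj", proj(s,M[:3,3]), proj(s,[*M[:2,3],.059]),proj(s,[*M[:2,3],.039]))
E
```

```text
3.925 [ 0.39332541 -0.32743853  0.12221795]
w200_mid [319.9, 207.1] 0.95 [ 0.38954264 -0.32824951  0.032     ] [-0.00379513 -0.00100449  0.09021549]
w200_mid [343.6, 333.8] 0.93 [ 0.27557493 -0.40981199  0.032     ] [-0.14186787  0.02301624  0.09018648]
w200 [438.1, 68.4] 0.76 [ 0.53779655 -0.36912885  0.005     ] [0.112018   0.1001367  0.11736546]
w200 [407.1, 150.0] 0.72 [ 0.46669068 -0.3808726   0.005     ] [0.04286073 0.07985788 0.11731747]
tip proj [320.44314869 251.93627013] [320.81786475 213.63933383] [320.89673743 205.57834486]
```

View pics/w2.png

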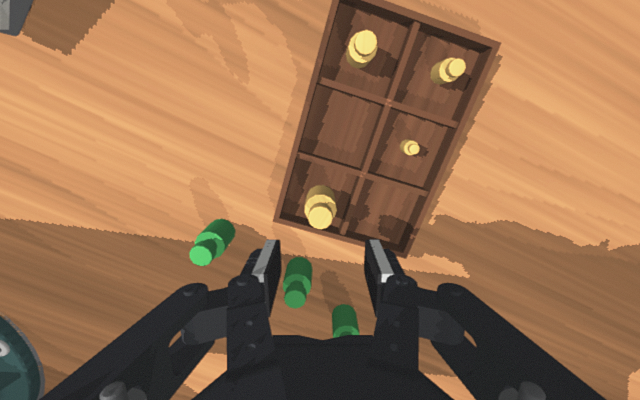

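The weight's knob is at (320,216), within about 2 mm of the projected tool axis (320.8,213.6). The pads are clear of everything, so I'll descend and grip.

{"name": "servo_tool", "arguments": {
  "commands": [
    [-0.003, -0.001, 0.03, 0],
    [-0.003, -0.001, 0.06, 0],
    [-0.003, -0.001, 0.08, 0],
    [-0.003, -0.001, 0.089, 0],
    [-0.003, -0.001, 0.089, 0]
  ]
}}

```text
time: 4.7
tcp_pos: [0.3898, -0.3275, 0.0326]
eef_rot: [0.0, 0.975, 0.223, 0.0]
wrist_force: [0.5, 0.5, 0.4]
finger_gap: 0.551
grip_force: 0.0
```

{"name": "servo_tool", "arguments": {
  "commands": [
    [0, 0, 0, 0],
    [0, 0, 0, 0],
    [0, 0, 0, 0],
    [0, 0, 0, 0],
    [0, 0, 0, 0]
  ],
  "claw": 0.0
}}

```text
time: 5.32
tcp_pos: [0.3902, -0.3279, 0.0335]
eef_rot: [0.001, 0.975, 0.223, 0.001]
wrist_force: [0.1, 1.7, 5.1]
finger_gap: 0.285
grip_force: 58.7
```

{"name": "servo_tool", "arguments": {
  "commands": [
    [0, 0, -0.02, 0],
    [0, 0, -0.06, 0],
    [0, 0, -0.1, 0],
    [0, 0, -0.13, 0],
    [0, 0, -0.13, 0]
  ]
}}

```text
time: 5.95
tcp_pos: [0.391, -0.3288, 0.1648]
eef_rot: [0.003, 0.975, 0.223, 0.001]
wrist_force: [-0.0, 0.3, -2.5]
finger_gap: 0.281
grip_force: 59.2
```

```bash
python3 - <<'E'
from h import *
o=ctrl.get_obs(); s=cam("wrist"); print(o["time"],o["tcp_pos"],o["finger_gap"],o["grip_force"],o["wrist_force"]); save(s,"pics/w3.png")
t=cam("top"); e=cam("scene"); vs=[];hs=[]
for c in(t,e):
    for l,z,v in(("pan_top",.077,vs),("cal_hole",.062,hs)):
        for u,p in lm(c,l,2): print(l,u,p,at_z(c,u,z).round(4))
    for l,z in (("balance",.04),("pan_top",.077)):
        d=ctrl.regions_of(c,l)[0]; print("reg",l,d["p"],at_z(c,d["extent"][:2],z).round(4))
E
```

```text
5.95 [ 0.39097194 -0.32878042  0.16480532] 0.2808217742010399 59.23738896846771 [-0.01791555  0.28853377 -2.50597248]
pan_top [323.0, 156.3] 0.93 [0.6011 0.0075 0.077 ]
pan_top [228.4, 194.5] 0.72 [0.4736 0.3104 0.077 ]
cal_hole [341.4, 188.9] 0.82 [ 0.4974 -0.0535  0.062 ]
reg balance 0.74 [0.5542 0.0079 0.04  ]
reg pan_top 0.79 [0.6067 0.0015 0.077 ]
cal_hole [291.9, 221.9] 0.71 [ 0.5101 -0.0459  0.062 ]
reg balance 0.74 [0.5843 0.0166 0.04  ]
reg pan_top 0.55 [0.604  0.0132 0.077 ]
```

View pics/w3.png

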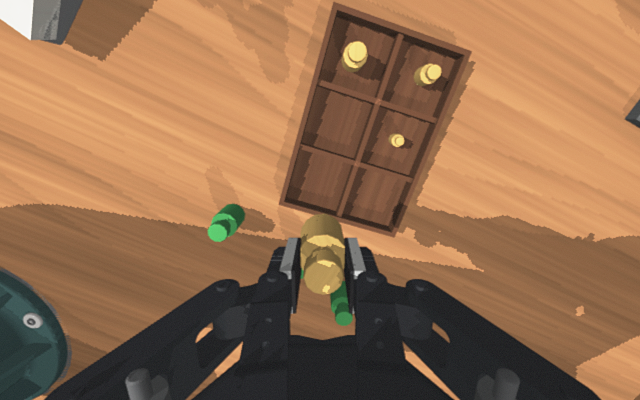

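The weight hangs upright between the pads at about (322,260). Carrying it to the balance now.

{"name": "servo_tool", "arguments": {
  "commands": [
    [0.04, -0.025, -0.035, 0],
    [0.085, -0.053, -0.035, 0],
    [0.13, -0.081, -0.035, 0],
    [0.18, -0.112, -0.035, 0],
    [0.23, -0.144, -0.035, 0]
  ]
}}

```text
time: 7.12
tcp_pos: [0.5353, -0.0963, 0.1973]
eef_rot: [0.0, 0.975, 0.222, 0.0]
wrist_force: [0.4, -1.0, -1.6]
finger_gap: 0.28
grip_force: 59.5
```

{"name": "servo_tool", "arguments": {
  "commands": [
    [0.04, -0.025, 0, 0],
    [0.07, -0.043, 0, 0],
    [0.07, -0.043, 0, 0],
    [0.07, -0.043, 0, 0]
  ]
}}

```text
time: 7.62
tcp_pos: [0.5782, -0.0289, 0.1969]
eef_rot: [-0.0, 0.975, 0.223, -0.001]
wrist_force: [-0.5, 0.2, -2.7]
finger_gap: 0.287
grip_force: 59.5
```

```bash
python3 - <<'E'
from h import *
o=ctrl.get_obs(); s=cam("wrist"); print(o["time"],o["tcp_pos"],o["qpos"]); save(s,"pics/w4.png")
M=T_tool(o)
for l,z in(("pan_top",.077),("cal_hole",.062),("w200_mid",o["tcp_pos"][2]),("w200",o["tcp_pos"][2]-.0285)):
    for u,p in lm(s,l,2): print(l,u,p,at_z(s,u,z).round(4),(M[:3,:3].T@(at_z(s,u,z)-o["tcp_pos"])).round(4))
d=ctrl.regions_of(s,"pan_top")[0]; m=d["pixels"]; print(d["p"],d["extent"])
c=max(cv2.findContours(m.astype(np.uint8),0,1)[0],key=cv2.contourArea)[:,0]
P=np.array([at_z(s,u,.077)[:2] for u in cv2.convexHull(c)[:,0].astype(float)])
from scipy.optimize import least_squares
r=least_squares(lambda x:np.hypot(*(P-x).T)-.06,P.mean(0),loss="soft_l1",f_scale=.002); print("pan fit",r.x,np.sqrt(np.mean(r.fun**2)))
E
```

```text
7.625 [ 0.57822212 -0.02889468  0.19693473] [-1.68985716e-01  3.62355144e-01  1.59748999e+00 -3.94787330e-04
  1.18285974e+00  9.52677803e-01]
pan_top [299.0, 150.3] 0.62 [0.6072 0.0081 0.077 ] [ 0.0423 -0.0207  0.1199]
w200_mid [322.7, 249.0] 0.74 [ 0.5805 -0.0292  0.1969] [ 0.0019  0.0013 -0.    ]
w200 [321.8, 236.0] 0.97 [ 0.5756 -0.031   0.1684] [-0.0032  0.0007  0.0285]
w200 [474.8, 296.3] 0.89 [ 0.5807 -0.1512  0.1684] [-0.0509  0.1112  0.0285]
0.56 [302.1, 147.5, 128.5, 130.6]
pan fit [0.60818446 0.00453269] 0.0009029164995540654
```

View pics/w4.png

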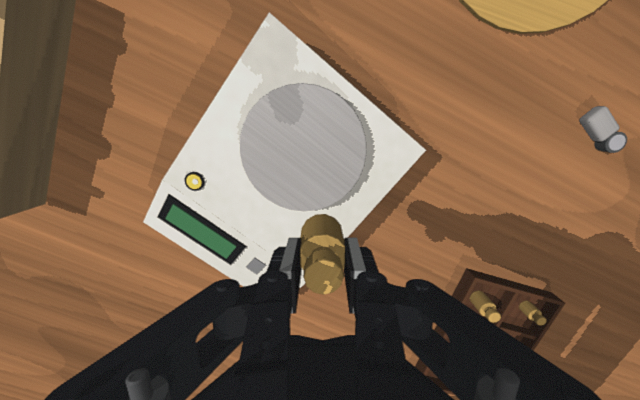

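The pan is centred at about (302,148) and fits a 60 mm circle to 0.9 mm. The weight is in the pads at (322,240), and the yellow bubble is at (194,181). I'll move over the pan centre and lower.

{"name": "servo_tool", "arguments": {
  "commands": [
    [0.03, -0.012, 0, 0],
    [0.042, -0.017, 0.03, 0],
    [0.042, -0.017, 0.06, 0],
    [0.042, -0.017, 0.08, 0],
    [0.042, -0.017, 0.085, 0]
  ]
}}

```text
time: 8.55
tcp_pos: [0.6081, 0.0046, 0.111]
eef_rot: [-0.0, 0.975, 0.222, -0.001]
wrist_force: [-0.1, -0.2, -1.3]
finger_gap: 0.283
grip_force: 59.5
```

{"name": "servo_tool", "arguments": {
  "commands": [
    [0, 0, 0.002, 0],
    [0, 0, 0.004, 0],
    [0, 0, 0.005, 0],
    [0, 0, 0.005, 0]
  ]
}}

```text
time: 9.05
tcp_pos: [0.6094, 0.0048, 0.1077]
eef_rot: [0.0, 0.975, 0.223, 0.0]
wrist_force: [-0.0, -0.0, -2.0]
finger_gap: 0.282
grip_force: 59.5
```

{"name": "servo_tool", "arguments": {
  "commands": [
    [0, 0, 0.001, 0],
    [0, 0, 0.002, 0],
    [0, 0, 0.003, 0],
    [0, 0, 0.003, 0]
  ]
}}

```text
time: 9.55
tcp_pos: [0.6096, 0.005, 0.1056]
eef_rot: [0.0, 0.975, 0.223, 0.001]
wrist_force: [-2.9, -0.2, 7.7]
finger_gap: 0.284
grip_force: 60.7
```

Contact with the pan. Releasing.

{"name": "servo_tool", "arguments": {
  "commands": [
    [0, 0, -0.001, 0],
    [0, 0, -0.001, 0],
    [0, 0, -0.001, 0],
    [0, 0, -0.001, 0]
  ],
  "claw": 0.6
}}

```text
time: 10.05
tcp_pos: [0.6092, 0.0048, 0.1052]
eef_rot: [-0.0, 0.975, 0.222, -0.0]
wrist_force: [0.4, -0.1, -0.7]
finger_gap: 0.603
grip_force: 0.0
```

{"name": "servo_tool", "arguments": {
  "commands": [
    [0, 0, -0.02, 0],
    [0, 0, -0.05, 0],
    [0, 0, -0.08, 0],
    [0, 0, -0.11, 0],
    [0, 0, -0.12, 0]
  ]
}}

```text
time: 10.68
tcp_pos: [0.6104, 0.0047, 0.2272]
eef_rot: [0.001, 0.975, 0.223, 0.002]
wrist_force: [-0.1, 0.1, 0.5]
finger_gap: 0.599
grip_force: 0.0
```

```bash
python3 - <<'E'
from h import *
from scipy.optimize import least_squares
o=ctrl.get_obs(); s=cam("wrist"); print(o["time"],o["tcp_pos"],o["qpos"].round(3) if hasattr(o["qpos"],"round") else o["qpos"]); save(s,"pics/w5.png")
for l,z in(("pan_top",.077),("cal_hole",.062),("w200_mid",.104),("w200",.077),("balance",0)):
    for u,p in lm(s,l,2): print(l,u,p,at_z(s,u,z).round(4))
t=cam("top")
for l,z in(("pan_top",.077),("cal_hole",.062),("balance",0),("pin_grip",.095),("pin",.065),("rack",0)):
    for u,p in lm(t,l,2): print("top",l,u,p,at_z(t,u,z).round(4))
E
```

```text
10.675 [0.61036967 0.00473996 0.22719725] [-0.105  0.375  1.495  0.     1.268  1.017]
pan_top [320.0, 187.4] 0.74 [0.6088 0.0052 0.077 ]
cal_hole [32.3, 52.7] 0.64 [0.6062 0.3216 0.062 ]
cal_hole [317.5, 273.3] 0.6 [ 0.5029 -0.0418  0.062 ]
w200_mid [322.5, 193.6] 0.95 [0.6106 0.0031 0.104 ]
w200_mid [322.2, 189.5] 0.51 [0.6143 0.0052 0.104 ]
w200 [319.6, 189.2] 0.97 [0.6068 0.0047 0.077 ]
w200 [516.5, 314.9] 0.79 [ 0.5661 -0.2911  0.077 ]
balance [297.4, 205.1] 0.72 [0.5537 0.0145 0.    ]
top pan_top [321.7, 156.7] 0.92 [0.5998 0.0117 0.077 ]
top balance [322.6, 172.6] 0.66 [0.5573 0.0089 0.    ]
top pin_grip [225.1, 211.6] 0.48 [0.4179 0.3156 0.095 ]
top pin [229.3, 205.9] 0.48 [0.4374 0.3092 0.065 ]
top pin [230.3, 151.2] 0.31 [0.6161 0.3102 0.065 ]
top rack [233.9, 184.9] 0.65 [0.5117 0.3093 0.    ]
top rack [416.7, 189.4] 0.42 [ 0.504  -0.3108  0.    ]
```

View pics/w5.png

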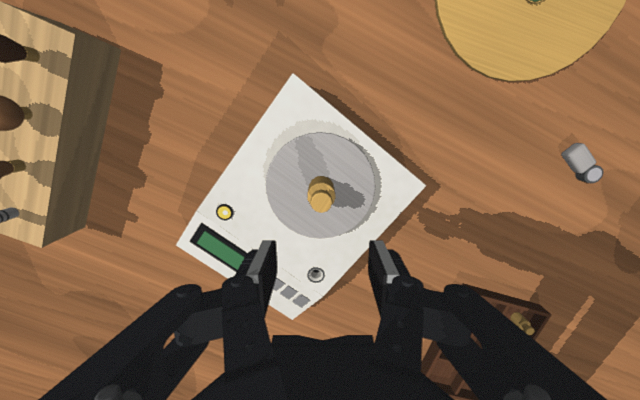

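The weight stands upright at the pan centre (320,190), released. The calibration hole with its dark collar is at (317,274) and the yellow bubble at (225,212). The rack is at the left, with the metal pin at its lower end (5,215). Moving to the pin.

{"name": "servo_tool", "arguments": {
  "commands": [
    [-0.004, -0.045, 0, 0],
    [-0.009, -0.095, 0, 0],
    [-0.014, -0.145, 0, 0],
    [-0.019, -0.195, 0, 0],
    [-0.024, -0.245, 0, 0]
  ],
  "claw": 0.5
}}

```text
time: 11.95
tcp_pos: [0.4805, 0.2164, 0.2255]
eef_rot: [-0.0, 0.975, 0.222, 0.0]
wrist_force: [-0.0, -0.3, 0.4]
finger_gap: 0.498
grip_force: 0.0
```

{"name": "servo_tool", "arguments": {
  "commands": [
    [-0.004, -0.04, 0, 0],
    [-0.009, -0.08, 0, 0],
    [-0.01, -0.1, 0, 0],
    [-0.01, -0.1, 0, 0]
  ]
}}

```text
time: 12.45
tcp_pos: [0.4282, 0.302, 0.2254]
eef_rot: [-0.0, 0.975, 0.224, 0.0]
wrist_force: [-0.4, 0.8, -0.6]
finger_gap: 0.498
grip_force: 0.0
```

```bash
python3 - <<'E'
from h import *
o=ctrl.get_obs(); s=cam("wrist"); print(o["time"],o["tcp_pos"]); save(s,"pics/w6.png")
M=T_tool(o)
for l,z in(("pin_grip",.095),("pin",.065),("graver",.065),("rack",0)):
    for u,p in lm(s,l,3): print(l,u,p,at_z(s,u,z).round(4),(M[:3,:3].T@(at_z(s,u,z)-o["tcp_pos"])).round(4))
for d in ctrl.regions_of(s,"pin")[:2]:
    ys,xs=np.nonzero(d["pixels"]); print("reg",d["p"],d["extent"])
print("expected TCP axis at z=.125,.095,.065",[proj(s,[*o["tcp_pos"][:2],z]).round(1) for z in(.125,.095,.065)])
E
```

```text
12.45 [0.42821665 0.30199971 0.22544589]
pin_grip [311.1, 186.0] 0.81 [0.4283 0.3134 0.095 ] [ 0.0051 -0.0102  0.1304]
pin [313.8, 186.7] 0.68 [0.4214 0.3081 0.065 ] [-0.0035 -0.0084  0.1604]
pin [360.5, 75.1] 0.29 [0.5463 0.3153 0.065 ] [0.112  0.0395 0.1605]
graver [333.8, 132.6] 0.78 [0.4843 0.3143 0.065 ] [0.0558 0.0134 0.1605]
graver [315.1, 184.5] 0.72 [0.4244 0.3079 0.065 ] [-0.0009 -0.0069  0.1604]
rack [339.5, 106.9] 0.71 [0.513  0.3177 0.    ] [0.0831 0.0229 0.2255]
reg 0.76 [312.1, 191.0, 10.5, 21.0]
reg 0.42 [539.2, 168.4, 200.5, 264.8]
expected TCP axis at z=.125,.095,.065 [array([321.1, 199.6]), array([321.2, 190.8]), array([321.3, 183.7])]
```

View pics/w6.png

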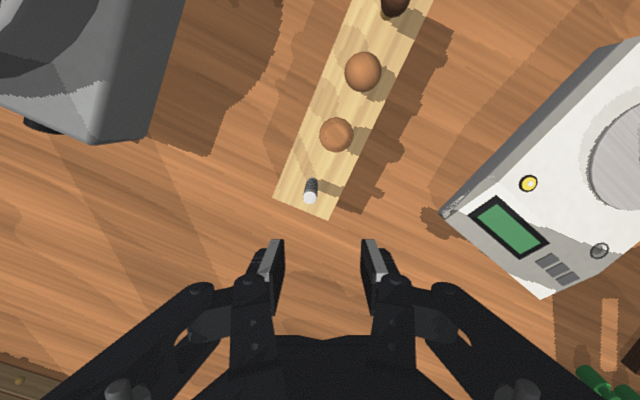

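The pin is at (311,191), with its bright round top at (310,198). It's the only slim metal handle, at the near end of the row; the graver is at (336,133) and the pusher at (362,71). It lies 9 mm along -y from the tool axis.

{"name": "servo_tool", "arguments": {
  "commands": [
    [0.001, -0.009, 0.01, 0],
    [0.001, -0.009, 0.05, 0],
    [0.001, -0.009, 0.09, 0],
    [0.001, -0.009, 0.13, 0],
    [0.001, -0.009, 0.147, 0]
  ]
}}

```text
time: 13.38
tcp_pos: [0.4241, 0.3087, 0.0755]
eef_rot: [0.0, 0.975, 0.222, -0.002]
wrist_force: [0.1, 0.0, 0.0]
finger_gap: 0.499
grip_force: 0.0
```

```bash
python3 - <<'E'
from h import *
o=ctrl.get_obs(); s=cam("wrist"); print(o["time"],o["tcp_pos"],o["wrist_force"]); 
M=T_tool(o)
for l,z in(("pin_grip",.095),("pin",.065)):
    for u,p in lm(s,l,2): print(l,u,p,(M[:3,:3].T@(at_z(s,u,z)-o["tcp_pos"])).round(4))
d=ctrl.regions_of(s,"pin")[0]; print(d["p"],d["extent"])
print("expected TCP axis at z=.125,.095,.065",[proj(s,[*o["tcp_pos"][:2],z]).round(1) for z in(.125,.095,.065)])
save(s,"pics/w7.png",(200,150,440,350),3)
E
```

```text
13.375 [0.42408332 0.30873186 0.075455  ] [0.09057249 0.00717029 0.01601687]
pin_grip [315.1, 266.2] 0.87 [ 0.0025 -0.0026 -0.0196]
pin_grip [359.1, 147.2] 0.5 [ 0.0613  0.0171 -0.0198]
0.86 [313.9, 275.4, 29.5, 82.9]
expected TCP axis at z=.125,.095,.065 [array([319.7, 311.6]), array([320.2, 270.7]), array([320.5, 243.6])]
```

View pics/w7.png

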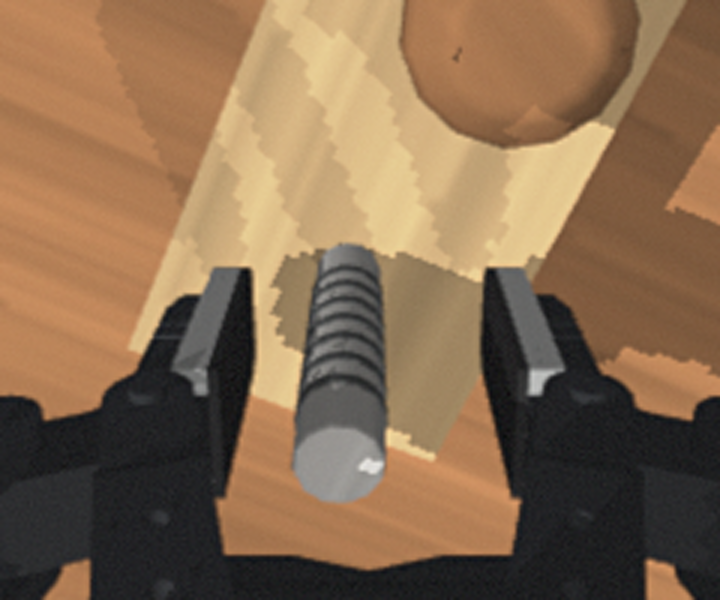

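The pin stands between the pads, ringed metal handle, with its top at crop (340,462). It's about 4 mm off centre in x and 4 mm in y. Correcting that, then gripping.

{"name": "servo_tool", "arguments": {
  "commands": [
    [0.004, -0.004, -0.001, 0],
    [0.004, -0.004, -0.001, 0]
  ]
}}

```text
time: 13.82
tcp_pos: [0.429, 0.3159, 0.0805]
eef_rot: [-0.001, 0.975, 0.223, 0.001]
wrist_force: [-0.9, 1.1, 0.8]
finger_gap: 0.5
grip_force: 0.0
```

{"name": "servo_tool", "arguments": {
  "commands": [
    [0, 0, 0, 0],
    [0, 0, 0, 0],
    [0, 0, 0, 0],
    [0, 0, 0, 0],
    [0, 0, 0, 0]
  ],
  "claw": 0.0
}}

```text
time: 14.45
tcp_pos: [0.428, 0.3149, 0.0798]
eef_rot: [-0.0, 0.975, 0.222, 0.0]
wrist_force: [0.0, 0.2, 5.7]
finger_gap: 0.139
grip_force: 58.4
```

{"name": "servo_tool", "arguments": {
  "commands": [
    [0, 0, 0, 0],
    [0, 0, -0.02, 0],
    [0, 0, -0.04, 0],
    [0, 0, -0.06, 0],
    [0, 0, -0.08, 0]
  ]
}}

```text
time: 15.08
tcp_pos: [0.4275, 0.3146, 0.1596]
eef_rot: [0.0, 0.975, 0.222, -0.0]
wrist_force: [-0.2, -0.8, -1.6]
finger_gap: 0.133
grip_force: 58.4
```

{"name": "servo_tool", "arguments": {
  "commands": [
    [0, 0, -0.03, 0],
    [0, 0, -0.05, 0],
    [0, 0, -0.05, 0]
  ]
}}

```text
time: 15.45
tcp_pos: [0.4287, 0.3153, 0.2105]
eef_rot: [-0.0, 0.975, 0.223, 0.001]
wrist_force: [0.4, -0.8, -0.9]
finger_gap: 0.134
grip_force: 58.4
```

```bash
python3 - <<'E'
from h import *
o=ctrl.get_obs(); print(o["time"],o["tcp_pos"],o["finger_gap"],o["wrist_force"])
M=T_tool(o)
s=cam("wrist"); save(s,"pics/w8.png",(230,130,410,310),3)
print("axis z 0.065, -.019:",proj(s,(M@[0,0,.065,1])[:3]),proj(s,(M@[0,0,.015,1])[:3]))
for l,dz in(("pin_tip",.065),("pin_grip",-.015),("pin",.015)):
    for u,p in lm(s,l,2): print(l,u,p,(M[:3,:3].T@(at_z(s,u,o["tcp_pos"][2]-dz)-o["tcp_pos"])).round(4))
E
```

```text
15.45 [0.42867847 0.31525936 0.21052522] 0.13439472202587485 [ 0.39450657 -0.77855832 -0.86026202]
axis z 0.065, -.019: [320.90868194 212.83204905] [320.57898173 240.40949026]
pin_tip [317.6, 216.0] 0.56 [-0.0027 -0.0026  0.065 ]
pin_grip [321.1, 272.8] 0.66 [-0.0042  0.0004 -0.015 ]
pin [324.7, 247.0] 0.98 [-0.0045  0.0026  0.015 ]
pin [323.3, 272.8] 0.66 [-0.0229  0.0017  0.0149]
```

View pics/w8.png

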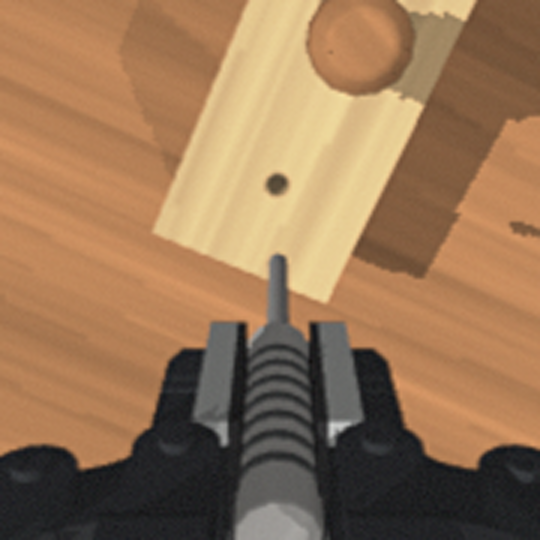

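The pin is held upright and clear of the block. Its tip is at wrist pixel (322.7,215.7), and the empty rack hole is at (322.3,191.3). Carrying it to the calibration hole.

{"name": "servo_tool", "arguments": {
  "commands": [
    [-0.011, 0.045, 0, 0],
    [-0.024, 0.095, 0, 0],
    [-0.036, 0.145, 0, 0],
    [-0.049, 0.195, 0, 0],
    [-0.062, 0.245, 0, 0]
  ]
}}

```text
time: 16.27
tcp_pos: [0.4777, 0.0656, 0.2083]
eef_rot: [-0.0, 0.975, 0.223, -0.001]
wrist_force: [1.9, 0.1, -1.3]
finger_gap: 0.131
grip_force: 58.6
```

{"name": "servo_tool", "arguments": {
  "commands": [
    [-0.012, 0.05, 0, 0],
    [-0.024, 0.1, 0, 0],
    [-0.026, 0.109, 0, 0],
    [-0.026, 0.109, 0, 0],
    [-0.026, 0.109, 0, 0]
  ]
}}

```text
time: 16.9
tcp_pos: [0.5013, -0.041, 0.2088]
eef_rot: [-0.001, 0.975, 0.223, -0.001]
wrist_force: [-0.1, -0.2, -0.2]
finger_gap: 0.135
grip_force: 58.6
```

```bash
python3 - <<'E'
from h import *
o=ctrl.get_obs(); print(o["time"],o["tcp_pos"],o["finger_gap"],o["wrist_force"])
M=T_tool(o); inv=lambda p:(M[:3,:3].T@(p-o["tcp_pos"])).round(4)
s=cam("wrist"); save(s,"pics/w9.png",(210,80,430,280),3)
print("rackhole-style tip px",proj(s,(M@[0,0,.065,1])[:3]))
for l,z in(("pin_tip",o["tcp_pos"][2]-.065),("cal_hole",.062),("pan_top",.077),("w200_mid",.104),("w200",.077)):
    for u,p in lm(s,l,2): print(l,u,p,at_z(s,u,z).round(4),inv(at_z(s,u,z)))
E
```

```text
16.9 [ 0.50130476 -0.04099174  0.20878991] 0.13494493981324124 [-0.0837466  -0.19029791 -0.15331961]
rackhole-style tip px [320.90887363 212.83344865]
pin_tip [320.9, 216.0] 0.65 [ 0.4988 -0.0421  0.1438] [-0.0027 -0.      0.065 ]
cal_hole [320.0, 185.5] 0.91 [ 0.5018 -0.0391  0.062 ] [ 0.0014 -0.0013  0.1468]
pan_top [326.1, 65.5] 0.79 [0.608  0.0056 0.077 ] [0.1165 0.0046 0.1317]
w200_mid [331.9, 58.2] 0.88 [0.6111 0.0023 0.104 ] [0.1178 0.0089 0.1047]
w200_mid [33.3, 26.7] 0.39 [0.5298 0.2224 0.104 ] [ 0.1402 -0.2247  0.105 ]
w200 [327.3, 69.1] 0.96 [0.6058 0.0033 0.077 ] [0.1135 0.0057 0.1317]
w200 [497.4, 246.6] 0.84 [ 0.5274 -0.2415  0.077 ] [-0.0636  0.1921  0.1316]
```

View pics/w9.png

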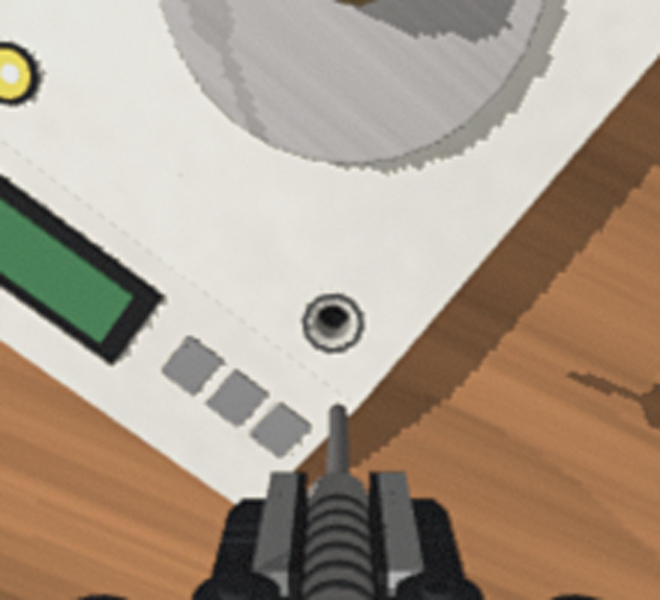

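The hole's collar is at crop (333,323), wrist pixel (321,187.7). The tip is at crop (337,408), wrist pixel (322.3,216). I need about 2 mm forward in x, then I'll lower to 12 mm above the mouth.

{"name": "servo_tool", "arguments": {
  "commands": [
    [0.002, -0.001, 0.02, 0],
    [0.002, -0.001, 0.045, 0],
    [0.002, -0.001, 0.062, 0],
    [0.002, -0.001, 0.07, 0],
    [0.002, -0.001, 0.07, 0]
  ]
}}

```text
time: 17.82
tcp_pos: [0.5033, -0.0403, 0.1391]
eef_rot: [-0.0, 0.975, 0.223, -0.0]
wrist_force: [0.2, -0.5, 0.2]
finger_gap: 0.137
grip_force: 58.6
```

```bash
python3 - <<'E'
from h import *
o=ctrl.get_obs(); print(o["time"],o["tcp_pos"],o["finger_gap"],o["wrist_force"])
M=T_tool(o); inv=lambda p:(M[:3,:3].T@(p-o["tcp_pos"])).round(4)
s=cam("wrist"); save(s,"pics/w10.png",(270,150,370,250),6)
print("axis px at tip, mouth",proj(s,(M@[0,0,.065,1])[:3]),proj(s,[*o["tcp_pos"][:2],.062]))
for l,z in(("pin_tip",o["tcp_pos"][2]-.065),("cal_hole",.062)):
    for u,p in lm(s,l,2): print(l,u,p,at_z(s,u,z).round(4),inv(at_z(s,u,z)))
E
```

```text
17.825 [ 0.50327008 -0.04033607  0.13910635] 0.1373797025760528 [ 0.24087392 -0.54556658  0.20033544]
axis px at tip, mouth [320.90927633 212.83434262] [321.02302454 207.81930522]
pin_tip [318.0, 214.4] 0.79 [ 0.501  -0.0388  0.0741] [-0.0013 -0.0023  0.065 ]
cal_hole [321.6, 207.3] 0.61 [ 0.5039 -0.0406  0.062 ] [0.0005 0.0005 0.0771]
```

View pics/w10.png

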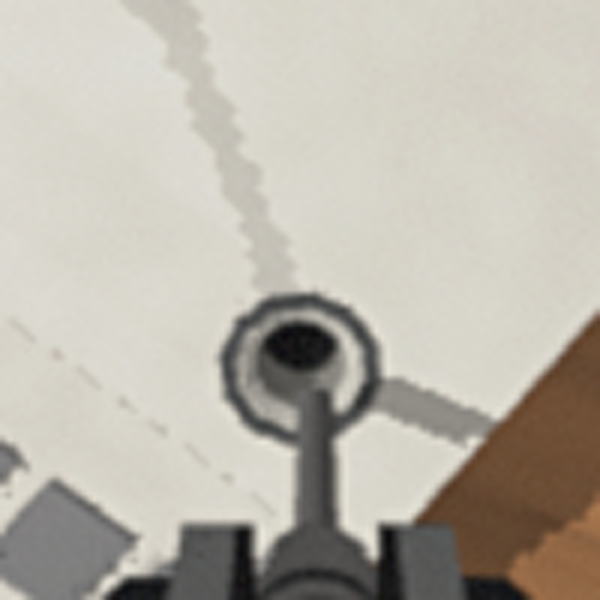

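The collar's centre is at crop (302,367) and the shank tip at about (319,403), so the tip is about 2.5 mm too far along +y. Correcting and entering the hole.

{"name": "servo_tool", "arguments": {
  "commands": [
    [0.001, -0.003, 0, 0],
    [0.001, -0.003, 0.005, 0],
    [0.001, -0.003, 0.012, 0],
    [0.001, -0.003, 0.018, 0],
    [0.001, -0.003, 0.021, 0]
  ]
}}

```text
time: 18.6
tcp_pos: [0.5026, -0.0374, 0.1176]
eef_rot: [-0.0, 0.975, 0.222, -0.001]
wrist_force: [-0.2, -0.3, -0.8]
finger_gap: 0.134
grip_force: 58.6
```

{"name": "servo_tool", "arguments": {
  "commands": [
    [0, 0, 0.002, 0],
    [0, 0, 0.004, 0],
    [0, 0, 0.006, 0],
    [0, 0, 0.006, 0]
  ]
}}

```text
time: 19.1
tcp_pos: [0.5032, -0.0374, 0.1124]
eef_rot: [0.0, 0.975, 0.223, 0.0]
wrist_force: [-0.4, -0.7, 0.9]
finger_gap: 0.132
grip_force: 58.6
```

{"name": "servo_tool", "arguments": {
  "commands": [
    [0, 0, 0.001, 0],
    [0, 0, 0.002, 0],
    [0, 0, 0.003, 0],
    [0, 0, 0.003, 0]
  ]
}}

```text
time: 19.6
tcp_pos: [0.5032, -0.0374, 0.1094]
eef_rot: [0.0, 0.975, 0.223, 0.0]
wrist_force: [-0.5, -0.4, 4.0]
finger_gap: 0.134
grip_force: 58.7
```

{"name": "servo_tool", "arguments": {
  "commands": [
    [0, 0, 0.001, 0],
    [0, 0, 0.002, 0],
    [0, 0, 0.002, 0],
    [0, 0, 0.002, 0]
  ]
}}

```text
time: 20.1
tcp_pos: [0.5036, -0.0375, 0.1083]
eef_rot: [0.0, 0.975, 0.223, 0.001]
wrist_force: [-1.4, 0.7, 12.6]
finger_gap: 0.136
grip_force: 59.8
```

The button has bottomed: the spring gave about 4 N, then the stop took it to 12.6 N. A final check that it holds and that the weight still stands.

{"name": "servo_tool", "arguments": {
  "commands": [
    [0, 0, 0, 0],
    [0, 0, 0, 0],
    [0, 0, 0, 0]
  ]
}}

```text
time: 20.48
tcp_pos: [0.5035, -0.0374, 0.1082]
eef_rot: [0.0, 0.975, 0.223, 0.001]
wrist_force: [-1.9, 1.0, 12.9]
finger_gap: 0.135
grip_force: 59.8
```

```bash
python3 - <<'E'
from h import *
o=ctrl.get_obs(); print(o["time"],o["tcp_pos"],o["grip_force"],o["wrist_force"])
s=cam("wrist")
for l,z in(("pan_top",.077),("w200_mid",.104),("w200",.077),("cal_hole",.062)):
    for u,p in lm(s,l,1): print(l,u,p,at_z(s,u,z).round(4))
if o["wrist_force"][2]>6 and o["grip_force"]>40: print(ctrl.sign_off())
E
```

```text
20.475 [ 0.50353563 -0.03742594  0.10823638] 59.82068181037903 [-1.89771041  0.9984838  12.87645815]
pan_top [334.2, 47.5] 0.73 [0.6066 0.0035 0.077 ]
w200_mid [338.2, 29.5] 0.55 [0.6087 0.0038 0.104 ]
w200 [337.5, 44.6] 0.88 [0.6087 0.0025 0.077 ]
cal_hole [320.9, 225.2] 0.64 [ 0.5011 -0.0387  0.062 ]
the job is handed in; nothing more can be done
None
```

I handed the job in at 20.5 s. The 200 g weight stands released about 2 mm from the pan centre, and the gripped pin is holding the calibration button against its stop at about 13 N; no verdict came back.

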